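# Make up an injector repair kit on its marked tray

### The arm

A 7-joint arm with a two-finger parallel gripper is mounted at the origin on a cart in front of the work surface, level with it; the furniture and walls round the work are solid. World frame = base frame: x ahead of the robot, y to its left, z up, the work surface at z = 0. Lengths are in mm, angles in degrees, forces in N, time in s.
With the tool pointing down it reaches from about 350 to 900 mm from the base axis. Payload 8.1 kg.
Tool frame: the origin (TCP) lies on the centre line of the jaws, within the pads' length; the fingertips stand robot.tip_extent ahead of it and the grasp point (between the pads) lies 3 mm ahead of it (robot.tip_extent is the distance from the TCP to the fingertips, in mm); x points along the fingers, z is the direction in which the jaws open and shut, and the axes are right-handed (so a half turn about x gives the same grasp; the last joint's range is limited). The gripper opens to 92 mm and grips with 3 to 60 N. Pads are 19 mm wide; open, the fingers measure 130 mm over their backs; the gripper's body (75 mm by 190 mm) begins 47 mm behind the grasp point.
Start: joints at [-79.446, 24.895, 1.432, 90.138, -0.665, 64.973, -4.303], TCP at [176.83, 599.476, 248.742] pointing down, gripper open.
Joint ranges: [-149.89, 149.89], [-25.12, 119.58], [-72.63, 75.52], [4.76, 147.25], [-75.54, 255.54], [6.69, 114.76], [-157.13, 157.13]. Speed limits (degrees/s): [127.2, 127.2, 172.46, 172.46, 180, 180, 180].

### API

Orientations are given as a 3x3 rotation matrix whose columns are the frame's x, y, z axes.
In Python, from cell import robot gives the robot as it stands.
- The arm moves only by the tool send_rows, never from a script. Its argument "series" is a list of rows, each a list of 7 numbers: the turn, a rotation vector about the world's x, y, z in rad, then the shift along the world's x, y, z in mm, then the finger opening in mm, from 0 to 91.8. In form: [[wx, wy, wz, tx, ty, tz, gripper], ...]. A call has 1 to 20 rows; each row is the pose to reach, as a shift and turn from the pose measured when the call began; what a row does not reach only later rows make up. A row lasts 1/10 s, in which the tool goes at most 50 mm and 8.59 degrees, less where a joint would pass 70% of its speed; a pose out of reach is approached as far as the arm can. A call with a gripper value outside its range is refused whole. The fingers move at their own pace and stop on an object; the grip force is fixed at half the most. Time passes only in rows, so rows that repeat a pose let the fingers close. It gives the time, the measured TCP pose, the force and the opening at its end, in the units of the state.
- robot.sense(): the state, without advancing time (a new reading comes with each control period).
- robot.camera(name): name is "side" or "top" or "wrist"; returns the picture (400x640x3 uint8, red, green, blue); there is no depth.
- robot.camera_info(name): a dict with "fx", "fy", "cx", "cy" (pixels), "R" (3x3) and "t" (3): a world point X has camera coordinates R X + t; the wrist camera has in their place "hand_eye" (4x4, takes a point from camera to tool coordinates, whose origin is the TCP and whose axes are the tool frame's). Camera axes: x right, y down, z forward; pixel columns grow to the right and rows downward; lengths in mm; the calibration is good to about 2 mm. A picture is of the moment at which its call begins: read the wrist's pose just before it. camera_info takes no time and is no camera call.
- robot.finish_job(): hands the job in, once; it reports no verdict.
The state is a dict: "clock": time; "joint_pos": joint angles; "qd": joint speeds; "effort": joint torques, N m; "tool_pos": TCP position; "ee_rot": TCP orientation; "contact_force": force on the tool from outside, world axes, zero at the start; "torque": the same for the moment, N m; "grip_width": opening from 0.0 (shut) to 1.0 (fully open).
Only numpy, scipy, OpenCV 4.12 (cv2) and the standard library are available. Lean on these libraries where they do the work, as an engineer would, in place of code of your own. Each camera call takes 0.05 s, during which the arm holds its last target.

### The job

Make up the repair kit on the marked tray: lay the rail injector that lies alone on the bare bench in its long silhouette, nose at the narrow end and inlet stub upward as it lies now, lay the brass-coloured nut flat on the hexagon (turned any way), and stand the nozzle upright, tip up, on the round mark. Set every part down gently, not dropped, within its mark, and leave the other things on the bench where they are.

Things in the scene. Friction and masses are not known exactly. Their poses are not given: they have to be found in the camera images.
- kit_tray: Shallow kit tray fixed to the bench, 240 (its x) x 260 (its y) mm, dark floor 6 mm above the bench, aluminium rim 5 mm thick and 12 mm high. Origin: centre of its underside; z up. It carries three pale printed marks.
- mark_injector: Pale silhouette of an injector printed flat on the tray floor (0.6 mm, nothing to bump into), 5 mm larger all round than the injector: 192 mm long (its y) and 35 mm wide (its x), stepping down to a 16 mm wide nose end at its -y end. Origin: its centre at tray-floor level; the injector belongs with its own x and y axes along these. z up.
- mark_nose (a point): The point of the silhouette where the injector's nose belongs: 88 mm from the silhouette's centre along its -y, near the narrow end, at tray-floor level.
- mark_nut: Pale hexagon 35 mm across corners with a dark dot in the middle, printed flat on the tray floor. Origin: its centre, at tray-floor level. It and the round mark trade places between starts.
- mark_nozzle: Pale disc of 28 mm diameter with a thin dark ring, printed flat on the tray floor. Origin: its centre, at tray-floor level.
- injector: Silver rail injector, black connector end, 25 (x) x 182 (y) x 48 (z) mm, 0.48 kg, lying alone on the bare bench left of the tray (those at the back, by the rubber mat, are not wanted). Nose (thin tip) at -y. Origin: centre of its underside; z up. Grip across x round the  24 mm wide at 6 to 20 mm height, 25 mm high, y = -35 to +68 mm. An inlet stub rises to 48 mm. Balances near y = +5 mm.
- injector_nose (a point): Point on the injector's axis in its nose, 88 mm from the origin along its -y, 12.5 mm up.
- brass_nut: Brass-coloured hexagonal union nut standing on its flat face, 19 mm across flats (its x) and 22 mm across corners (its y), 16 mm high. Origin: centre of its underside, z up. Can be gripped across any pair of flats (along x and every 60 deg).
- nut_centre (a point): Centre of the brass nut, 8 mm above its underside.
- nozzle: Grey steel injector nozzle standing upright: round collar 18 mm diameter at the foot, narrowing upward to a thin tip, 54 mm high in all, the only part that stands on end among the nuts at the robot's right of the tray. Origin: centre of the foot; z along its axis to the tip. Take it low, by the collar.
- silver_nut: Silver-coloured hexagonal union nut 24 x 27 x 20 mm: not part of the kit, leave alone. It, the brass nut and the nozzle trade places between starts. Origin: centre of its underside.
- tape_roll: Black tape roll 58 mm diameter, 19 mm high, behind the tray: leave alone. Origin: centre of its underside.
- screwdriver: Black-handled screwdriver 200 mm long (its y): leave alone. Origin: centre of its underside.
- hex_key: Black hex key 46 x 124 x 8 mm, lying on the rubber mat: leave alone. Origin: centre of its underside.
- brush: Wooden-handled brass wire brush 210 mm long (its y), 26 mm high: leave alone. Origin: centre of its underside.

How it is judged (in metres and radians):
At the end, for the whole second after the job is handed in: All three rest still on the tray floor, released: injector within 9 mm of its silhouette's centre, nose within 15 mm of its point, stub up (0.15 rad); brass nut within 8 mm of the hexagon's centre, flat (0.15 rad, either face up); nozzle within 8 mm of the round mark's centre, upright (0.12 rad) (horizontal distance between injector and mark_injector below 0.009 m and horizontal distance between injector_nose and mark_nose below 0.015 m and z of injector in the frame of mark_injector below 0.004 m and angle between injector's own z axis and vertical below 0.15 rad and horizontal distance between nut_centre and mark_nut below 0.008 m and z of nut_centre in the frame of mark_nut below 0.012 m and (angle between brass_nut's own z axis and vertical below 0.15 rad or angle between brass_nut's own z axis and vertical above 2.99 rad) and horizontal distance between nozzle and mark_nozzle below 0.008 m and z of nozzle in the frame of mark_nozzle below 0.004 m and angle between nozzle's own z axis and vertical below 0.12 rad and linear speed of each of injector, brass_nut, nozzle below 0.01 m/s); the robot touches nothing.
It fails at once if a bystander (silver nut, tape roll, screwdriver, hex key, wire brush) is moved more than 30 mm (distance of any of silver_nut, tape_roll, screwdriver, hex_key, brush from where it was at the start of the episode above 0.03 m).
It fails at once if a part of the kit is dropped: falls free, touching nothing, more than about 14 mm above the tray floor ((height (world z) of injector above 0.02 m and contact force between injector and anything else below 0.02 N) or (height (world z) of nut_centre above 0.028 m and contact force between brass_nut and anything else below 0.02 N) or (height (world z) of nozzle above 0.02 m and contact force between nozzle and anything else below 0.02 N)).
It also fails if it takes over 72 s, if anything falls off the work surface, if the arm or the gripper's body presses on something with over 40 N, if the wrist force passes 120 N, or if a joint passes its speed limit or range.

## Working session

There is one attempt and no reset: what is moved stays moved. The work goes in short steps, Python scripts to look and compute and a tool call to move; the robot and the scene stay as the last step left them, time stands still between calls to the robot, and variables do not carry over. Pictures are saved under pics/ and viewed, and the job is handed in when it is done.

Besides the shell and the picture viewer there is one more tool, called after "Call:" as a command line: name --pt "numbers of a row" for each row, then --argument value for the rest. send_rows: Moves the arm, as the interface text tells. Its arguments: {"type":"object","properties":{"series":{"type":"array","items":{"type":"array","items":{"type":"number"}}}},"required":["series"]}

```bash
ls; mkdir -p pics
python3 - <<'E'
from cell import robot
import cv2
s=robot.sense();print({k:s[k] for k in('clock','tool_pos','ee_rot','grip_width','contact_force')}, robot.tip_extent)
for n in('top','side','wrist'):
    im=robot.camera(n);cv2.imwrite(f'pics/{n}0.png',im[:,:,::-1]);print(n,robot.camera_info(n))
E
```

```text
pics
{'clock': 0.0, 'tool_pos': array([176.68911177, 599.00313817, 247.92277021]), 'ee_rot': array([[-3.26559930e-04, -9.59139590e-01,  2.82933103e-01],
       [-1.58276019e-03,  2.82933260e-01,  9.59138293e-01],
       [-9.99998694e-01, -1.34599117e-04, -1.61048262e-03]]), 'grip_width': 1.0040072093934138, 'contact_force': array([-0.15545529, -0.8639227 , -0.59012971])} 22.0
top {'fx': 450.1192932685998, 'fy': 450.1192932685998, 'cx': 328.569086913008, 'cy': 199.95726269583454, 'R': array([[-0.01350332, -0.99984014,  0.01172002],
       [-0.99641034,  0.01247552, -0.08373045],
       [ 0.08357086, -0.01280858, -0.99641952]]), 't': array([  49.7186624 ,  606.4298065 , 1196.30631964])}
side {'fx': 468.18379337465, 'fy': 468.18379337465, 'cx': 330.3505810677919, 'cy': 200.08483987938035, 'R': array([[-0.56383873,  0.82586415,  0.00585588],
       [ 0.71030161,  0.48853444, -0.50676002],
       [-0.42137573, -0.28157149, -0.86206728]]), 't': array([ 313.10374012, -444.42684611, 1639.90019184])}
wrist {'fx': 355.61959840319855, 'fy': 355.61959840319855, 'cx': 320.86877820113483, 'cy': 198.55978533939358, 'hand_eye': array([[-9.00199522e-05, -2.72154426e-01,  9.62253584e-01,
        -1.34911789e+02],
       [ 8.84284213e-04, -9.62253233e-01, -2.72154244e-01,
         7.36336288e+01],
       [ 9.99999605e-01,  8.26406341e-04,  3.27283853e-04,
        -8.38121907e-01],
       [ 0.00000000e+00,  0.00000000e+00,  0.00000000e+00,
         1.00000000e+00]])}
```

View pics/top0.png

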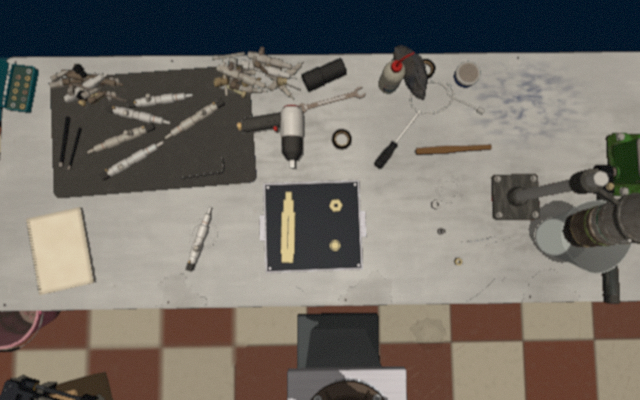

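View pics/side0.png

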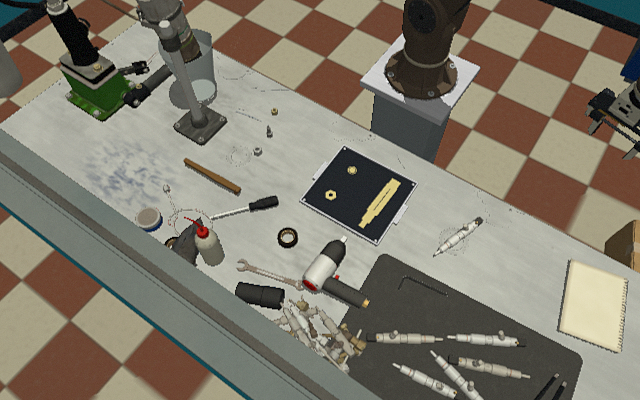

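View pics/wrist0.png

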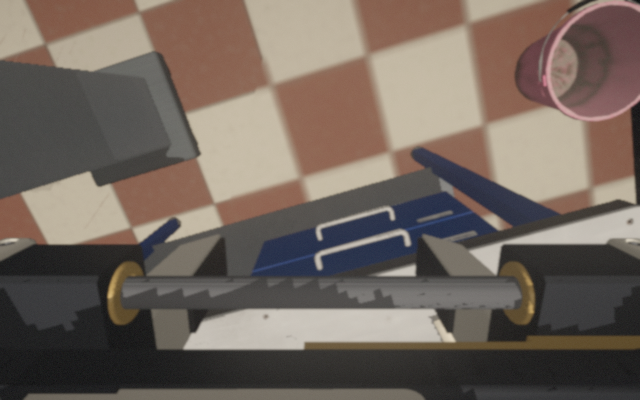

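Run:
```python
import cv2,numpy as np
t=cv2.imread('pics/top0.png');s=cv2.imread('pics/side0.png')
z=lambda im,x,y,w,h,f:cv2.resize(im[y:y+h,x:x+w],None,fx=f,fy=f,interpolation=cv2.INTER_CUBIC)
cv2.imwrite('pics/t_tray.png',z(t,260,175,110,100,5))
cv2.imwrite('pics/t_inj.png',z(t,170,195,70,85,6))
cv2.imwrite('pics/t_nut.png',z(t,420,190,55,80,7))
a=z(s,425,205,65,60,6);b=z(s,240,95,60,70,6)
cv2.imwrite('pics/s_inj.png',a);cv2.imwrite('pics/s_nut.png',b);cv2.imwrite('pics/s_tray.png',z(s,300,145,120,100,5))
```

```text
(no output)
```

View pics/t_tray.png

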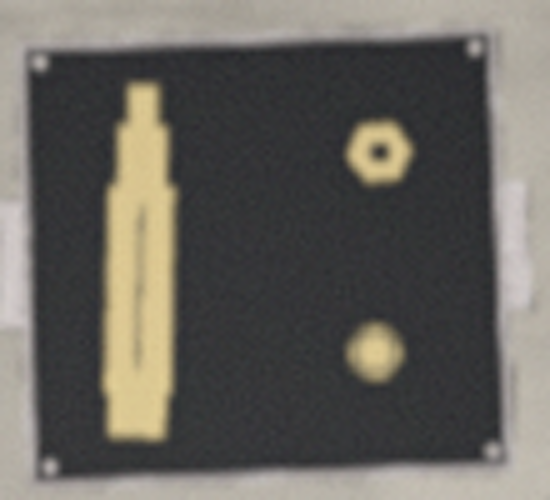

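View pics/t_inj.png

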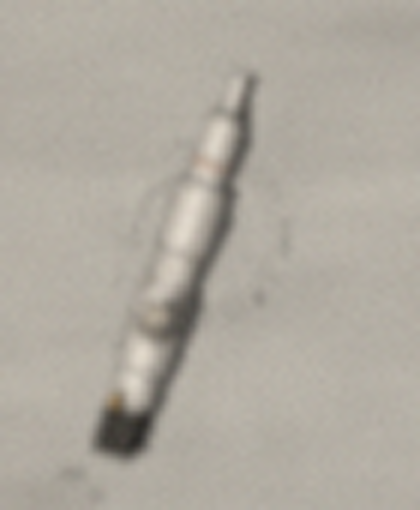

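View pics/t_nut.png

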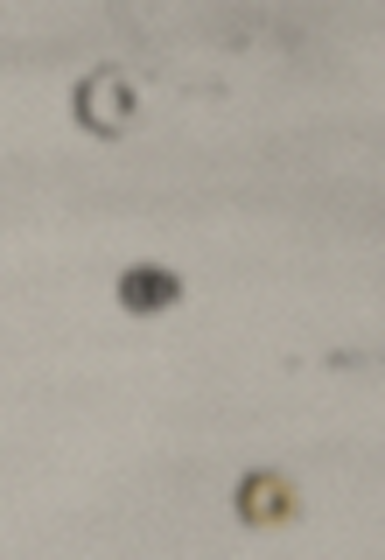

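View pics/s_inj.png

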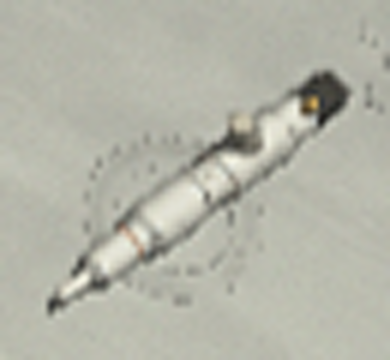

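View pics/s_nut.png

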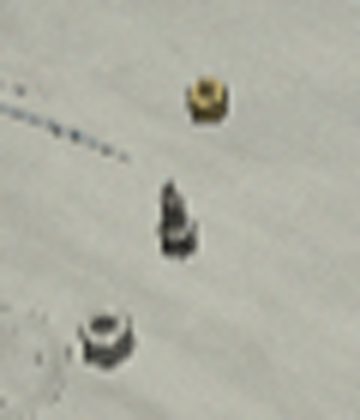

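```bash
cat > h.py <<'E'
import numpy as np,cv2
from cell import robot
def ray(name,uv,z,T=None):
    c=robot.camera_info(name); uv=np.atleast_2d(np.asarray(uv,float))
    d=np.stack([(uv[:,0]-c['cx'])/c['fx'],(uv[:,1]-c['cy'])/c['fy'],np.ones(len(uv))],1)
    if name=='wrist':
        H=T@np.asarray(c['hand_eye']);R=H[:3,:3];o=H[:3,3];d=d@R.T
    else:
        R=np.asarray(c['R']);o=-R.T@c['t'];d=d@R
    return o+d*((z-o[2])/d[:,2])[:,None]
def proj(name,X,T=None):
    c=robot.camera_info(name);X=np.atleast_2d(X).astype(float)
    if name=='wrist':
        H=np.linalg.inv(T@np.asarray(c['hand_eye']));p=X@H[:3,:3].T+H[:3,3]
    else:p=X@np.asarray(c['R']).T+c['t']
    return np.stack([p[:,0]/p[:,2]*c['fx']+c['cx'],p[:,1]/p[:,2]*c['fy']+c['cy']],1)
def pose():
    s=robot.sense();T=np.eye(4);T[:3,:3]=s['ee_rot'];T[:3,3]=s['tool_pos'];return T
def shot(fn):
    T=pose();im=robot.camera('wrist')[:,:,::-1].copy();cv2.imwrite(f'pics/{fn}.png',im);np.save(f'pics/{fn}.npy',T);return T,im
E
python3 - <<'E'
from h import *
t=cv2.imread('pics/top0.png');s=cv2.imread('pics/side0.png')
for n,im,box in(('top',t,(260,175,110,100)),('side',s,(300,145,120,100))):
    x,y,w,h=box;hsv=cv2.cvtColor(im,cv2.COLOR_BGR2HSV)
    m=np.zeros(im.shape[:2],np.uint8);m[y:y+h,x:x+w]=cv2.inRange(hsv,(15,50,110),(35,255,255))[y:y+h,x:x+w]
    for c in cv2.findContours(m,cv2.RETR_EXTERNAL,cv2.CHAIN_APPROX_NONE)[0]:
        if cv2.contourArea(c)<30:continue
        P=ray(n,c[:,0]+0.0,6.6)[:,:2].astype(np.float32)
        r=cv2.minAreaRect(P);M=cv2.moments(P.reshape(-1,1,2));print(n,'rect',r,'cent',M['m10']/M['m00'],M['m01']/M['m00'])
# injector by top points
print('nose/tail',ray('top',[[170+250/6,195+75/6],[170+122/6,195+455/6]],12.5))
print('side',ray('side',[[425+50/6,205+305/6],[425+335/6,205+90/6]],12.5))
print('nuts top: silver,nozzle,brass',ray('top',[[420+103/7,190+100/7],[420+145/7,190+290/7],[420+265/7,190+498/7]],10))
print('nuts side',ray('side',[[240+107/6,95+340/6],[240+178/6,95+238/6],[240+208/6,95+100/6]],10))
E
```

```text
top rect ((484.89093017578125, 25.69086456298828), (26.98996353149414, 27.00716209411621), 44.364444732666016) cent 484.8531593904699 26.595787710541266
top rect ((594.7022705078125, 23.510223388671875), (34.50617980957031, 33.30104064941406), 25.636714935302734) cent 594.4692829016353 23.128209999574235
top rect ((537.6624145507812, 156.3146209716797), (38.13903045654297, 194.25955200195312), 89.59440612792969) cent 529.7023194924752 155.05383405552573
side rect ((591.166015625, 23.22284698486328), (30.957536697387695, 29.52986717224121), 34.51981735229492) cent 590.8714686658627 23.953756090621663
side rect ((533.0905151367188, 156.09251403808594), (36.008880615234375, 194.2283477783203), 88.53669738769531) cent 525.7791342225786 156.3158416574987
side rect ((479.96148681640625, 28.203472137451172), (25.684288024902344, 24.525440216064453), 34.546634674072266) cent 480.3178564316849 28.351506618279135
nose/tail [[591.42151195 361.03531035  12.5       ]
 [420.98767902 416.98313528  12.5       ]]
side [[595.82334843 367.07875815  12.5       ]
 [421.02010506 426.48724215  12.5       ]]
nuts top: silver,nozzle,brass [[ 592.68084464 -250.40191461   10.        ]
 [ 517.94372019 -264.40019158   10.        ]
 [ 436.55306776 -308.47614171   10.        ]]
nuts side [[ 591.68736379 -247.48835258   10.        ]
 [ 518.34503566 -258.47023326   10.        ]
 [ 433.94785519 -303.84031665   10.        ]]
```

View pics/s_tray.png

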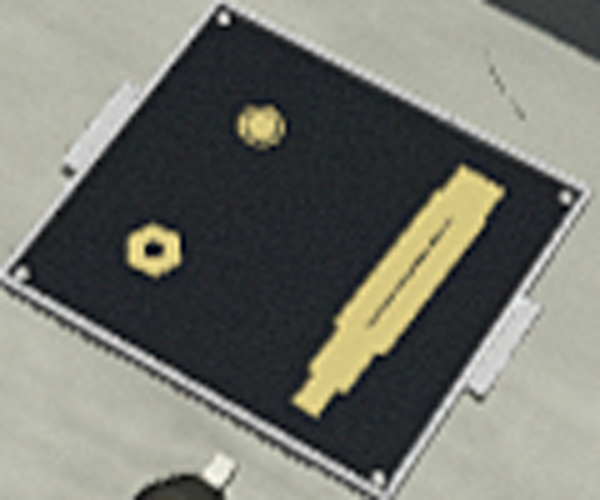

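Call:
send_rows --pt "0 0 0 30 -20 -10 60" --pt "0 0 0 65 -40 -20 60" --pt "0 0 0 100 -62 -30 60" --pt "0 0 0 135 -85 -40 60" --pt "0 0 0 170 -107 -50 60" --pt "0 0 0 205 -130 -60 60" --pt "0 0 0 240 -150 -70 60" --pt "0 0 0 270 -170 -80 60" --pt "0 0 0 300 -188 -88 60" --pt "0 0 0 320 -200 -94 60" --pt "0 0 0 330 -207 -98 60" --pt "0 0 0 330 -207 -98 60" --pt "0 0 0 330 -207 -98 60"

```text
clock: 1.45
tool_pos: [505.5, 393.2, 150.1]
ee_rot: [[-0.001, -0.959, 0.282], [-0.001, 0.282, 0.959], [-1.0, 0.001, -0.001]]
contact_force: [-0.0, 0.1, 1.7]
grip_width: 0.652
```

Run:
```python
from h import *
T,im=shot('w1');print(T[:3,3],T[:3,2])
```

```text
[505.47833959 393.18092447 150.09959741] [ 0.28195288  0.95942777 -0.0009608 ]
```

View pics/w1.png

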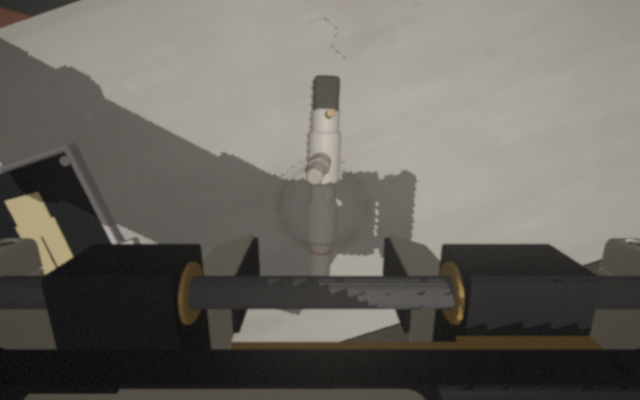

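Run:
```python
import cv2
im=cv2.imread('pics/w1.png');c=im[60:320,250:400]
c=cv2.convertScaleAbs(c,alpha=1.6);cv2.imwrite('pics/w1z.png',cv2.resize(c,None,fx=2.3,fy=2.3,interpolation=cv2.INTER_CUBIC))
```

```text
(no output)
```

View pics/w1z.png

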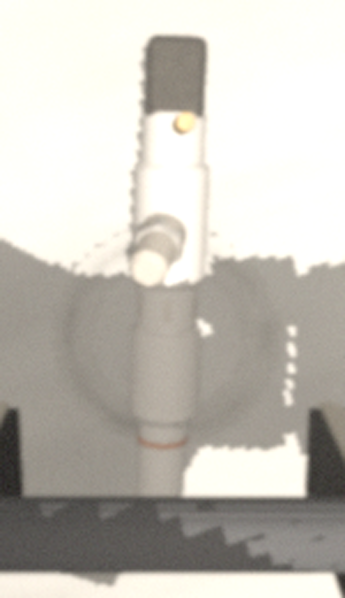

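Run:
```python
from h import *
T=np.load('pics/w1.npy')
P=np.array([[176,60],[172,190],[165,380],[162.5,470],[176,38]])/2.3+[250,60]
X=ray('wrist',P,12.5,T)[:,:2];print(X)
d=np.polyfit(X[:4,0],X[:4,1],1);print(d,np.degrees(np.arctan(d[0])))
u=np.array([1,d[0]])/np.hypot(1,d[0]);t=X[4];c=t+u*91;print('center',c,'jaw now',np.degrees(np.arctan2(T[1,2],T[0,2])), 'at grasp +5', c-5*u)
print(proj('wrist',[[T[0,3],T[1,3],12.5]],T))
```

```text
[[427.55082021 419.39665496]
 [466.68523389 406.73632153]
 [530.20604908 385.75799259]
 [563.43935114 375.09602095]
 [421.18409689 421.23181344]]
[-3.26778819e-01  5.59146136e+02] -18.096295432503027
center [507.68285624 392.96585102] jaw now 73.62319877029985 at grasp +5 [502.93017715 394.51892588]
[[321.97807462 194.57445029]]
```

Call:
send_rows --pt "0 0 -0.01 -1 0 -20 60" --pt "0 0 -0.02 -2 1 -45 60" --pt "0 0 -0.03 -2.5 1.3 -70 60" --pt "0 0 -0.03 -2.5 1.3 -95 60" --pt "0 0 -0.03 -2.5 1.3 -112 60" --pt "0 0 -0.03 -2.5 1.3 -121 60" --pt "0 0 -0.03 -2.5 1.3 -125 60" --pt "0 0 -0.03 -2.5 1.3 -125 60" --pt "0 0 -0.03 -2.5 1.3 -125 40" --pt "0 0 -0.03 -2.5 1.3 -125 20" --pt "0 0 -0.03 -2.5 1.3 -125 10" --pt "0 0 -0.03 -2.5 1.3 -125 5" --pt "0 0 -0.03 -2.5 1.3 -125 5" --pt "0 0 -0.03 -2.5 1.3 -125 5" --pt "0 0 -0.03 -2.5 1.3 -125 5" --pt "0 0 -0.03 -2.5 1.3 -125 5"

```text
clock: 3.1
tool_pos: [502.8, 395.1, 25.5]
ee_rot: [[-0.001, -0.951, 0.31], [0.0, 0.31, 0.951], [-1.0, 0.001, -0.0]]
contact_force: [-0.7, -1.2, 3.5]
grip_width: 0.262
```

Call:
send_rows --pt "0 0 0 0 0 5 5" --pt "0 0 0 0 0 15 5" --pt "0 0 0 0 0 35 5" --pt "0 0 0.05 0 -20 60 5" --pt "0 0 0.12 0 -45 85 5" --pt "0 0 0.2 0 -75 95 5" --pt "0 0 0.27 0 -105 95 5" --pt "0 0 0.3 0 -130 95 5" --pt "0 0 0.31 0 -140 95 5" --pt "0 0 0.31 0 -140 95 5" --pt "0 0 0.31 0 -140 95 5" --pt "0 0 0.31 0 -140 95 5"

```text
clock: 4.3
tool_pos: [502.6, 257.0, 120.6]
ee_rot: [[-0.001, -1.0, 0.003], [0.001, 0.003, 1.0], [-1.0, 0.001, 0.001]]
contact_force: [1.0, 0.4, -4.4]
grip_width: 0.264
```

Run:
```python
from h import *
T,im=shot('w2');print(T[:3,3],T[:3,2]);cv2.imwrite('pics/w2b.png',cv2.convertScaleAbs(im,alpha=1.5))
```

```text
[502.56534675 257.02317405 120.59184908] [3.20708479e-03 9.99994573e-01 7.54635130e-04]
```

View pics/w2b.png

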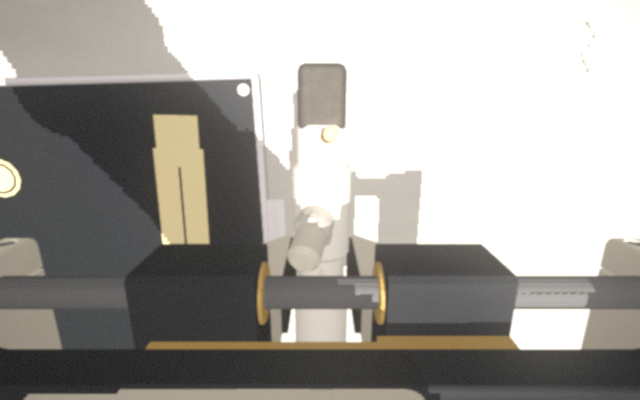

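Call:
send_rows --pt "0 0 0 15 0 25 5" --pt "0 0 0 40 0 60 5" --pt "0 0 0 65 0 95 5" --pt "0 0 0 70 0 120 5" --pt "0 0 0 70 0 120 5" --pt "0 0 0 70 0 120 5" --pt "0 0 0 70 0 120 5"

```text
clock: 5.05
tool_pos: [570.8, 257.2, 238.5]
ee_rot: [[-0.004, -1.0, 0.002], [-0.001, 0.002, 1.0], [-1.0, 0.004, -0.001]]
contact_force: [0.1, -0.2, -3.8]
grip_width: 0.27
```

Run:
```python
from h import *
T,im=shot('w3');print(T[:3,3],T[:3,2]);cv2.imwrite('pics/w3b.png',cv2.convertScaleAbs(im,alpha=1.5))
```

```text
[570.83540597 257.16822628 238.4817089 ] [ 1.73163821e-03  9.99998153e-01 -8.33658309e-04]
```

View pics/w3b.png

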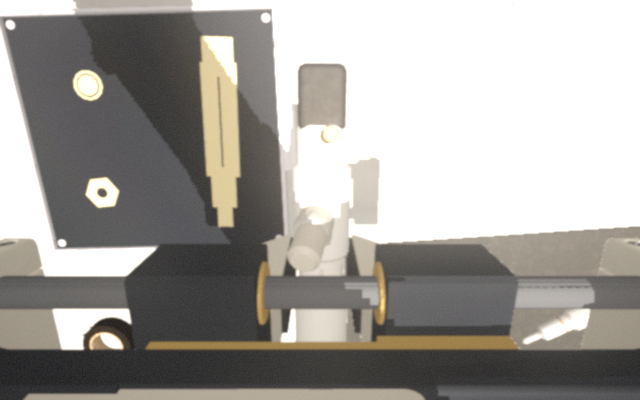

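Run:
```python
from h import *
T=np.load('pics/w3.npy');im=cv2.imread('pics/w3.png');hsv=cv2.cvtColor(im,cv2.COLOR_BGR2HSV)
m=cv2.inRange(hsv,(15,50,80),(35,255,255));m[243:]=0;m[:,285:]=0
for c in cv2.findContours(m,cv2.RETR_EXTERNAL,cv2.CHAIN_APPROX_NONE)[0]:
    if cv2.contourArea(c)<100:continue
    P=ray('wrist',c[:,0],6.6,T)[:,:2].astype(np.float32);M=cv2.moments(P.reshape(-1,1,2))
    print(cv2.minAreaRect(P),M['m10']/M['m00'],M['m01']/M['m00'],P.min(0),P.max(0))
    if cv2.contourArea(c)>2000:
        for lo,hi in((450,510),(455,570)):
            xs=np.arange(450,635,12);mid=[]
        for x in xs:
            q=P[abs(P[:,0]-x)<3];mid.append((x,q[:,1].min(),q[:,1].max(),(q[:,1].min()+q[:,1].max())/2))
        print(np.round(mid,1));a=np.array(mid);f=np.polyfit(a[:,0],a[:,3],1);print(f,np.degrees(np.arctan(f[0])))
# slot
print('held: tail, body', T[:3,3])
for n in('w2','w3'):
    T=np.load(f'pics/{n}.npy');print(ray('wrist',[[322,64],[322.5,100],[323,180],[321.5,330]],T[2,3]-13,T)-T[:3,3])
T=np.load('pics/w1.npy');print('screws',ray('wrist',[[0,0]],0,T)[0,:1])
```

```text
((592.582275390625, 22.95648193359375), (36.848323822021484, 33.34156036376953), 38.21638488769531) 592.6326129334888 22.76884155266321 [576.00446     4.1446643] [609.05835  41.3591 ]
((483.2364196777344, 26.74527359008789), (30.361730575561523, 29.078481674194336), 89.95149230957031) 483.54753234018864 26.826112502921823 [468.69565   11.564947] [497.77982  41.92587]
((535.388916015625, 154.28799438476562), (37.26555633544922, 193.69630432128906), 88.4207534790039) 527.9266592684559 154.51577369665327 [438.36145 134.87715] [632.0442  174.71216]
[[450.  140.3 172.4 156.4]
 [462.  138.3 174.2 156.2]
 [474.  137.3 174.7 156. ]
 [486.  137.  173.8 155.4]
 [498.  136.9 174.  155.4]
 [510.  136.8 173.3 155.1]
 [522.  136.2 172.6 154.4]
 [534.  135.8 172.9 154.3]
 [546.  135.6 172.1 153.9]
 [558.  135.6 172.2 153.9]
 [570.  134.9 171.6 153.3]
 [582.  139.1 166.7 152.9]
 [594.  138.8 166.8 152.8]
 [606.  138.9 166.2 152.6]
 [618.  143.4 161.1 152.2]
 [630.  143.6 160.3 152. ]]
[-2.55399854e-02  1.67957137e+02] -1.463015321289921
held: tail, body [570.83540597 257.16822628 238.4817089 ]
[[-8.66299704e+01  3.30801415e-02 -1.30000000e+01]
 [-7.30776204e+01  2.13787569e-01 -1.30000000e+01]
 [-4.02317052e+01  3.91406119e-01 -1.30000000e+01]
 [ 3.38908145e+01 -3.84118737e-01 -1.30000000e+01]]
[[-8.66989008e+01 -1.14432364e-01 -1.30000000e+01]
 [-7.31204897e+01  8.64624056e-02 -1.30000000e+01]
 [-4.02455408e+01  3.12264114e-01 -1.30000000e+01]
 [ 3.37666912e+01 -3.54846307e-01 -1.30000000e+01]]
screws [304.10148179]
```

Call:
send_rows --pt "0 0 -0.01 -10 -20 -15 5" --pt "0 0 -0.022 -22 -50 -40 5" --pt "0 0 -0.022 -34 -80 -70 5" --pt "0 0 -0.022 -40 -98 -100 5" --pt "0 0 -0.022 -40 -102.8 -130 5" --pt "0 0 -0.022 -40 -102.8 -150 5" --pt "0 0 -0.022 -40 -102.8 -170 5" --pt "0 0 -0.022 -40 -102.8 -180 5" --pt "0 0 -0.022 -40 -102.8 -185 5" --pt "0 0 -0.022 -40 -102.8 -185 5" --pt "0 0 -0.022 -40 -102.8 -185 5"

```text
clock: 6.2
tool_pos: [531.3, 154.5, 54.1]
ee_rot: [[-0.003, -1.0, 0.024], [-0.001, 0.024, 1.0], [-1.0, 0.003, -0.001]]
contact_force: [0.2, -0.4, -4.9]
grip_width: 0.267
```

Call:
send_rows --pt "0 0 0 -0.5 0 -8 5" --pt "0 0 0 -0.5 0 -15 5" --pt "0 0 0 -0.5 0 -19 5" --pt "0 0 0 -0.5 0 -21 5" --pt "0 0 0 -0.5 0 -22 5" --pt "0 0 0 -0.5 0 -22.5 5" --pt "0 0 0 -0.5 0 -22.5 5"

```text
clock: 6.9
tool_pos: [530.9, 154.4, 31.7]
ee_rot: [[-0.003, -1.0, 0.024], [-0.0, 0.024, 1.0], [-1.0, 0.003, -0.001]]
contact_force: [-0.0, -0.1, -4.6]
grip_width: 0.266
```

Call:
send_rows --pt "0 0 0 0 0 -0.5 5" --pt "0 0 0 0 0 -1 5" --pt "0 0 0 0 0 -1 5"

```text
clock: 7.2
tool_pos: [531.0, 154.5, 31.5]
ee_rot: [[-0.003, -1.0, 0.024], [-0.0, 0.024, 1.0], [-1.0, 0.003, -0.0]]
contact_force: [-2.7, -0.6, 5.9]
grip_width: 0.266
```

Call:
send_rows --pt "0 0 0 0 0 0 26" --pt "0 0 0 0 0 0 30" --pt "0 0 0 0 0 0 36" --pt "0 0 0 0 0 0 36" --pt "0 0 0 0 0 0 36" --pt "0 0 0 0 0 10 36" --pt "0 0 0 0 0 30 36" --pt "0 0 0 0 0 60 36" --pt "0 0 0 0 0 100 36" --pt "0 0 0 0 -20 140 40" --pt "0 0 0 0 -40 170 40" --pt "0 0 0 0 -50 180 40" --pt "0 0 0 0 -50 180 40" --pt "0 0 0 0 -50 180 40"

```text
clock: 8.6
tool_pos: [530.4, 105.0, 210.7]
ee_rot: [[-0.004, -1.0, 0.024], [0.0, 0.024, 1.0], [-1.0, 0.004, -0.0]]
contact_force: [0.1, 0.4, -1.0]
grip_width: 0.435
```

Run:
```python
from h import *
T,im=shot('w4');print(T[:3,3],T[:3,2]);cv2.imwrite('pics/w4b.png',cv2.convertScaleAbs(im,alpha=1.5))
```

```text
[530.41268335 105.000091   210.7349766 ] [ 2.37760974e-02  9.99717306e-01 -7.28687421e-05]
```

View pics/w4b.png

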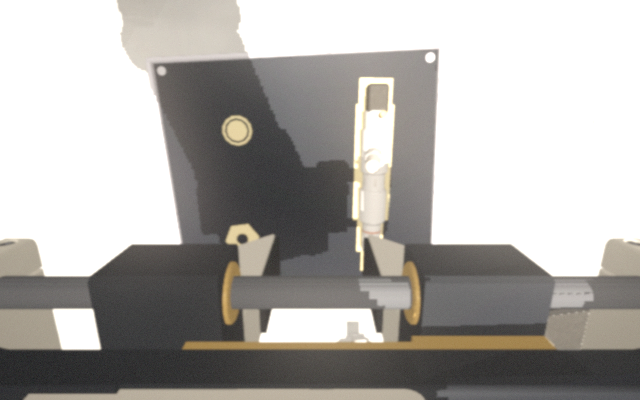

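Call:
send_rows --pt "0 0 0 -2 -20 0 60" --pt "0 0 0 -6 -55 0 60" --pt "0 0 0 -12 -95 0 60" --pt "0 0 0 -18 -135 0 60" --pt "0 0 0 -22 -175 0 60" --pt "0 0 0 -26 -215 0 60" --pt "0 0 0 -30 -255 -10 60" --pt "0 0 0 -34 -295 -20 60" --pt "0 0 0 -38 -330 -30 60" --pt "0 0 0 -40 -355 -40 60" --pt "0 0 0 -40 -372 -45 60" --pt "0 0 0 -40 -380 -50 60" --pt "0 0 0 -40 -380 -50 60" --pt "0 0 0 -40 -380 -50 60" --pt "0 0 0 -40 -380 -50 60"

```text
clock: 10.15
tool_pos: [490.7, -273.1, 160.2]
ee_rot: [[-0.005, -1.0, 0.021], [0.0, 0.021, 1.0], [-1.0, 0.005, 0.0]]
contact_force: [0.1, 0.2, 0.1]
grip_width: 0.652
```

Run:
```python
from h import *
T,im=shot('w5');print(T[:3,3],T[:3,2]);cv2.imwrite('pics/w5b.png',cv2.convertScaleAbs(im,alpha=1.2))
```

```text
[ 490.66771253 -273.06647422  160.21541996] [2.08055518e-02 9.99783486e-01 3.32225360e-04]
```

View pics/w5b.png

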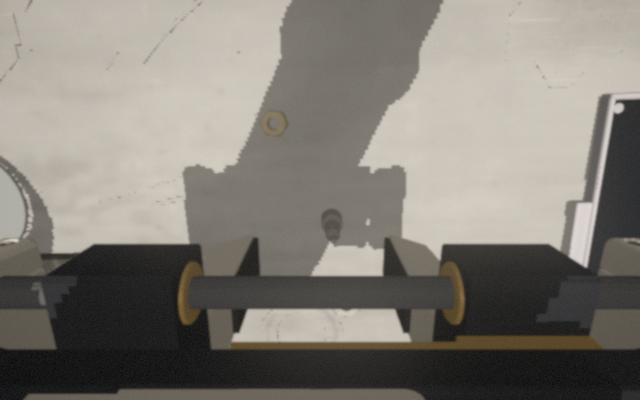

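Run:
```python
from h import *
T=np.load('pics/w5.npy');im=cv2.imread('pics/w5.png')
a=cv2.convertScaleAbs(im[95:150,245:305],alpha=1.8);b=cv2.convertScaleAbs(im[195:250,300:360],alpha=2)
cv2.imwrite('pics/w5z.png',cv2.resize(np.hstack([a,b]),None,fx=6.5,fy=6.5,interpolation=cv2.INTER_CUBIC))
```

```text
(no output)
```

View pics/w5z.png

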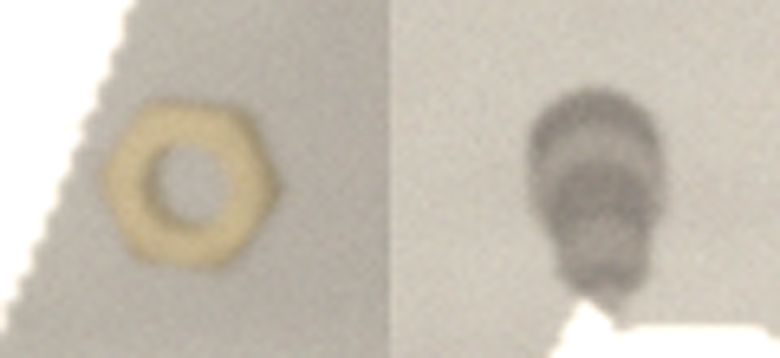

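Run:
```python
from h import *
T=np.load('pics/w5.npy')
C=np.array([[105,183],[150,99],[235,108],[278,187],[216,268],[130,260]])/6.5+[245,95]
X=ray('wrist',C,16,T)[:,:2];c=X.mean(0);print('nut',c)
v=X-c;print(np.hypot(*v.T),np.degrees(np.arctan2(v[:,1],v[:,0]))%60)
print('nozzle near edge',ray('wrist',[[331.7,208.5]],0,T))
print('nozzle sides at z5',ray('wrist',[[300+(528-390)/6.5,195+170/6.5],[300+(664-390)/6.5,195+170/6.5]],5,T))
```

```text
nut [ 434.27842773 -308.9820472 ]
[ 9.54877196 10.57447342 10.74025893 10.9440625  10.31346485 11.24508646] [27.70348984 20.09858196 24.15245883 27.43067283 17.43637502 20.59472095]
nozzle near edge [[ 508.6777655  -264.59033821    0.        ]]
nozzle sides at z5 [[ 518.37486792 -273.88772999    5.        ]
 [ 518.73656798 -255.83528032    5.        ]]
```

Call:
send_rows --pt "0 0 0.1 -20 -12 -10 45" --pt "0 0 0.22 -45 -28 -25 45" --pt "0 0 0.34 -56.4 -35.9 -45 45" --pt "0 0 0.42 -56.4 -35.9 -70 45" --pt "0 0 0.42 -56.4 -35.9 -95 45" --pt "0 0 0.42 -56.4 -35.9 -115 45" --pt "0 0 0.42 -56.4 -35.9 -120 45" --pt "0 0 0.42 -56.4 -35.9 -120 45" --pt "0 0 0.42 -56.4 -35.9 -120 45"

```text
clock: 11.1
tool_pos: [435.0, -309.3, 41.4]
ee_rot: [[-0.003, -0.921, -0.389], [-0.002, -0.389, 0.921], [-1.0, 0.004, -0.001]]
contact_force: [0.2, 0.0, -0.5]
grip_width: 0.491
```

Run:
```python
from h import *
T,im=shot('w6');print(T[:3,3],np.degrees(np.arctan2(T[1,2],T[0,2])));cv2.imwrite('pics/w6b.png',cv2.convertScaleAbs(im,alpha=1.6))
```

```text
[ 435.01782339 -309.25945305   41.37691939] 112.88557952087137
```

View pics/w6b.png

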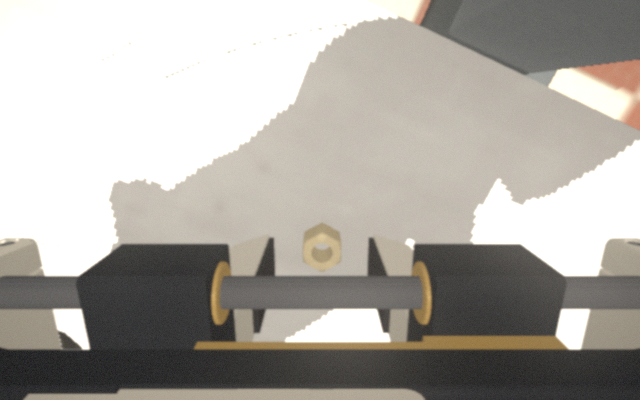

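Run:
```python
from h import *
T=np.load('pics/w6.npy');print(ray('wrist',[[322,246]],16,T))
```

```text
[[ 430.50434813 -310.95957088   16.        ]]
```

Call:
send_rows --pt "0 0 0 -0.3 0 -6 45" --pt "0 0 0 -0.3 0 -12 45" --pt "0 0 0 -0.3 0 -16 45" --pt "0 0 0 -0.3 0 -16.5 45" --pt "0 0 0 -0.3 0 -16.5 30" --pt "0 0 0 -0.3 0 -16.5 15" --pt "0 0 0 -0.3 0 -16.5 5" --pt "0 0 0 -0.3 0 -16.5 5" --pt "0 0 0 -0.3 0 -16.5 5" --pt "0 0 0 -0.3 0 -16.5 5" --pt "0 0 0 -0.3 0 -16.5 5"

```text
clock: 12.25
tool_pos: [434.9, -309.4, 25.1]
ee_rot: [[-0.002, -0.921, -0.389], [-0.003, -0.389, 0.921], [-1.0, 0.003, -0.002]]
contact_force: [0.7, -0.3, 2.0]
grip_width: 0.198
```

Call:
send_rows --pt "0 0 0 0 0 5 5" --pt "0 0 0 0 0 20 5" --pt "0 0 0 5 5 50 5" --pt "0 0 0 15 20 80 5" --pt "0 0 0 30 50 100 5" --pt "0 0 0 45 90 120 5" --pt "0 0 0 60 130 125 5" --pt "0 0 0 80 175 125 5" --pt "0 0 0 100 220 125 5" --pt "0 0 0 120 260 125 5" --pt "0 0 0 140 295 125 5" --pt "0 0 0 152 320 125 5" --pt "0 0 0 157 332 125 5" --pt "0 0 0 157 332 125 5" --pt "0 0 0 157 332 125 5" --pt "0 0 0 157 332 125 5"

```text
clock: 13.85
tool_pos: [591.2, 20.1, 150.2]
ee_rot: [[-0.003, -0.922, -0.386], [-0.004, -0.386, 0.922], [-1.0, 0.004, -0.002]]
contact_force: [-1.0, -0.1, 0.3]
grip_width: 0.199
```

Run:
```python
from h import *
T,im=shot('w7');print(T[:3,3],np.degrees(np.arctan2(T[1,2],T[0,2])));cv2.imwrite('pics/w7b.png',cv2.convertScaleAbs(im,alpha=1.6))
z=cv2.convertScaleAbs(im[240:350,260:390],alpha=2);cv2.imwrite('pics/w7z.png',cv2.resize(z,None,fx=5,fy=5,interpolation=cv2.INTER_CUBIC))
```

```text
[591.21368166  20.08113677 150.19918718] 112.72100624440222
```

View pics/w7b.png

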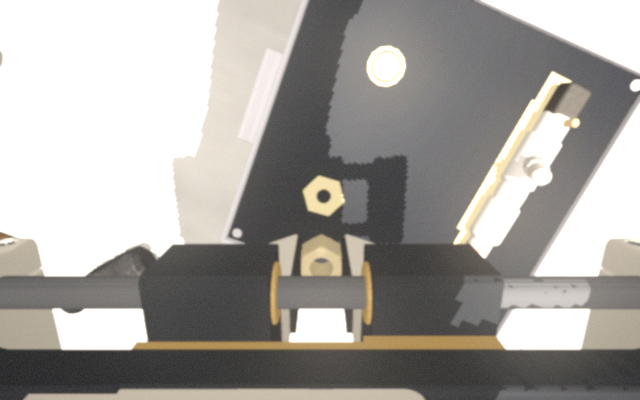

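View pics/w7z.png

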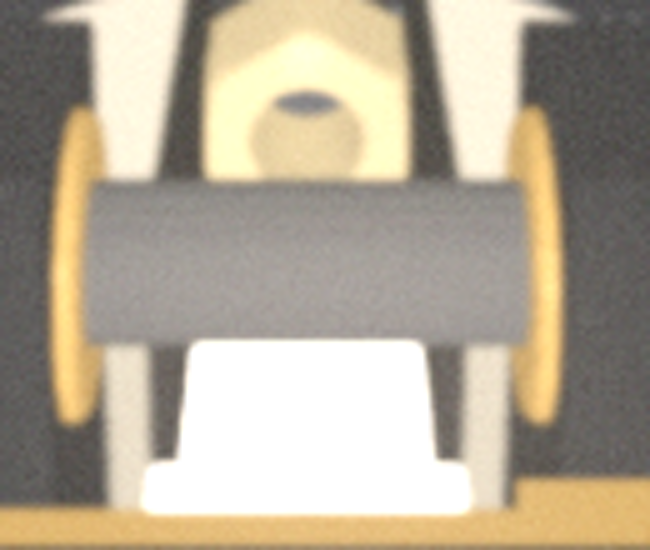

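Run:
```python
from h import *
T=np.load('pics/w7.npy');im=cv2.imread('pics/w7.png')
zt=T[2,3]-25.1+16
X=ray('wrist',[[321.2,268],[321.2,246.4]],zt,T)-T[:3,3];print(X, X@T[:3,:3])
m=cv2.inRange(cv2.cvtColor(im,cv2.COLOR_BGR2HSV),(15,50,60),(35,255,255));m[240:]=0;m[:,450:]=0
for c in cv2.findContours(m,cv2.RETR_EXTERNAL,cv2.CHAIN_APPROX_NONE)[0]:
    if cv2.contourArea(c)<150:continue
    P=ray('wrist',c[:,0],6.6,T)[:,:2].astype(np.float32);print(cv2.boundingRect(c),cv2.minEnclosingCircle(P),cv2.minAreaRect(P))
```

```text
[[ -1.05154039  -0.66481811  -9.1       ]
 [-10.61797528  -4.6834201   -9.1       ]] [[ 9.10538616  1.18966375 -0.18537351]
 [ 9.14765287 11.56578603 -0.19713765]]
(302, 175, 43, 42) ((592.4949340820312, 21.74696922302246), 17.91932487487793) ((592.5134887695312, 21.761005401611328), (32.271507263183594, 35.64760208129883), 68.22427368164062)
(366, 45, 40, 42) ((483.3964538574219, 25.67481803894043), 14.694592475891113) ((483.2445983886719, 25.679473876953125), (28.485830307006836, 28.754104614257812), 24.72049903869629)
```

Call:
send_rows --pt "0 0 0 1 1 -10 5" --pt "0 0 0 2 2.4 -30 5" --pt "0 0 0 2.1 2.4 -55 5" --pt "0 0 0 2.1 2.4 -80 5" --pt "0 0 0 2.1 2.4 -100 5" --pt "0 0 0 2.1 2.4 -110 5" --pt "0 0 0 2.1 2.4 -115 5" --pt "0 0 0 2.1 2.4 -117 5" --pt "0 0 0 2.1 2.4 -118 5" --pt "0 0 0 2.1 2.4 -118 5"

```text
clock: 14.9
tool_pos: [593.9, 22.7, 33.0]
ee_rot: [[-0.001, -0.922, -0.386], [-0.003, -0.386, 0.922], [-1.0, 0.003, -0.003]]
contact_force: [0.7, -0.1, -0.5]
grip_width: 0.198
```

Call:
send_rows --pt "0 0 0 -0.5 0 -1 5" --pt "0 0 0 -0.5 0 -1.8 5" --pt "0 0 0 -0.5 0 -2.3 5" --pt "0 0 0 -0.5 0 -2.3 5"

```text
clock: 15.3
tool_pos: [593.6, 22.7, 31.2]
ee_rot: [[-0.001, -0.922, -0.386], [-0.003, -0.386, 0.922], [-1.0, 0.002, -0.003]]
contact_force: [-1.2, -0.4, 4.9]
grip_width: 0.2
```

Call:
send_rows --pt "0 0 0 0 0 0 22" --pt "0 0 0 0 0 0 26" --pt "0 0 0 0 0 0 32" --pt "0 0 0 0 0 0 36" --pt "0 0 0 0 0 10 36" --pt "0 0 0 0 0 30 40" --pt "0 0 0 0 -5 60 40" --pt "0 0 -0.1 -10 -20 95 40" --pt "0 0 -0.2 -20 -55 110 40" --pt "0 0 -0.3 -30 -100 115 40" --pt "0 0 -0.4 -45 -145 115 40" --pt "0 0 -0.4 -60 -190 115 40" --pt "0 0 -0.4 -70 -230 110 40" --pt "0 0 -0.4 -76 -260 105 40" --pt "0 0 -0.4 -76 -280 100 40" --pt "0 0 -0.4 -76 -287 95 40" --pt "0 0 -0.4 -76 -287 95 40" --pt "0 0 -0.4 -76 -287 95 40"

```text
clock: 17.1
tool_pos: [518.0, -262.7, 126.2]
ee_rot: [[-0.002, -1.0, 0.002], [-0.002, 0.002, 1.0], [-1.0, 0.002, -0.002]]
contact_force: [0.6, 0.2, -0.8]
grip_width: 0.432
```

Run:
```python
from h import *
T,im=shot('w8');print(T[:3,3],np.degrees(np.arctan2(T[1,2],T[0,2])));cv2.imwrite('pics/w8b.png',cv2.convertScaleAbs(im,alpha=1.6))
z=cv2.convertScaleAbs(im[170:280,260:390],alpha=2);cv2.imwrite('pics/w8z.png',cv2.resize(z,None,fx=5,fy=5,interpolation=cv2.INTER_CUBIC))
```

```text
[ 518.04806663 -262.67800399  126.23596472] 89.882707921082
```

View pics/w8b.png

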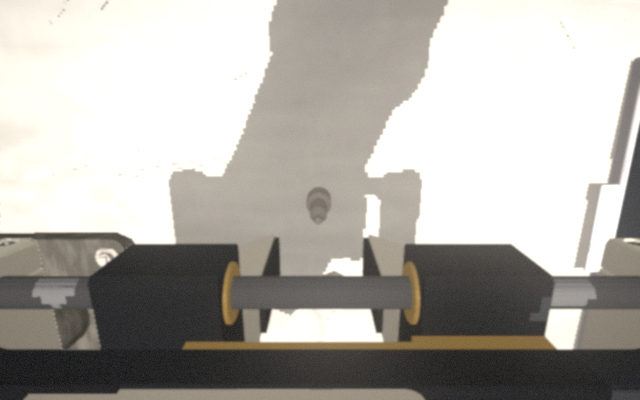

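View pics/w8z.png

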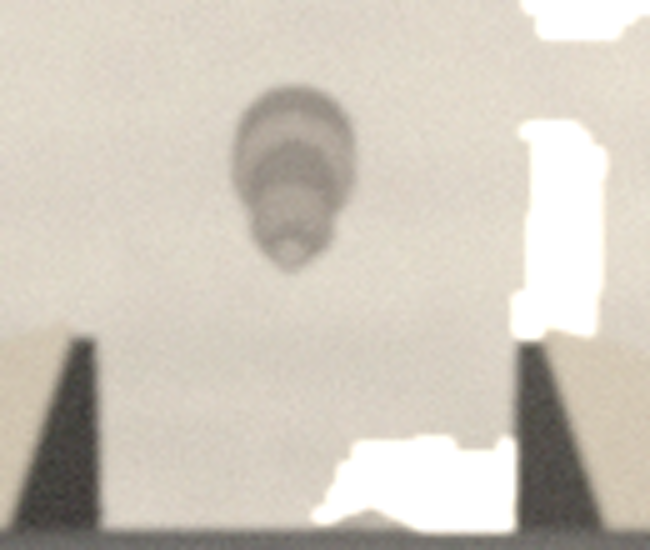

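Run:
```python
from h import *
T=np.load('pics/w8.npy');print(ray('wrist',[[319,187]],0,T)+[9,0,0]);print(ray('wrist',[[318,222.5]],54,T), ray('wrist',[[307,200],[331,200]],5,T))
```

```text
[[ 517.71373517 -264.91446935    0.        ]]
[[ 517.98639343 -265.18956723   54.        ]] [[ 517.50563777 -273.89687326    5.        ]
 [ 517.51775491 -255.91082324    5.        ]]
```

Call:
send_rows --pt "0 0 0 -0.2 -2.3 -15 40" --pt "0 0 0 -0.2 -2.3 -40 40" --pt "0 0 0 -0.2 -2.3 -65 40" --pt "0 0 0 -0.2 -2.3 -85 40" --pt "0 0 0 -0.2 -2.3 -95 40" --pt "0 0 0 -0.2 -2.3 -100 40" --pt "0 0 0 -0.2 -2.3 -102 40" --pt "0 0 0 -0.2 -2.3 -102 40" --pt "0 0 0 -0.2 -2.3 -102 40"

```text
clock: 18.05
tool_pos: [518.6, -265.0, 25.2]
ee_rot: [[-0.001, -1.0, 0.001], [-0.002, 0.001, 1.0], [-1.0, 0.001, -0.002]]
contact_force: [-0.6, 0.1, -0.3]
grip_width: 0.435
```

Call:
send_rows --pt "0 0 0 -0.8 0 -1 32" --pt "0 0 0 -0.8 0 -1 26" --pt "0 0 0 -0.8 0 -1 21" --pt "0 0 0 -0.8 0 -1 16" --pt "0 0 0 -0.8 0 -1 10" --pt "0 0 0 -0.8 0 -1 5" --pt "0 0 0 -0.8 0 -1 5" --pt "0 0 0 -0.8 0 -1 5" --pt "0 0 0 -0.8 0 -1 5"

```text
clock: 18.95
tool_pos: [517.8, -264.9, 24.3]
ee_rot: [[-0.0, -1.0, 0.001], [-0.002, 0.001, 1.0], [-1.0, 0.0, -0.002]]
contact_force: [-0.8, 0.3, 3.0]
grip_width: 0.181
```

Call:
send_rows --pt "0 0 0 0 0 3 5" --pt "0 0 0 0 0 10 5" --pt "0 0 0 0 0 25 5" --pt "0 0 0 0 5 45 5" --pt "0 0 0 -4 25 65 5" --pt "0 0 0 -8 55 80 5" --pt "0 0 0 -12 90 90 5" --pt "0 0 0 -16 130 95 5" --pt "0 0 0 -20 170 95 5" --pt "0 0 0 -24 210 95 5" --pt "0 0 0 -28 245 95 5" --pt "0 0 0 -32 270 95 5" --pt "0 0 0 -34 285 95 5" --pt "0 0 0 -34 291 95 5" --pt "0 0 0 -34 291 95 5" --pt "0 0 0 -34 291 95 5"

```text
clock: 20.55
tool_pos: [484.0, 25.1, 119.4]
ee_rot: [[-0.0, -1.0, 0.002], [-0.003, 0.002, 1.0], [-1.0, 0.0, -0.003]]
contact_force: [-0.1, -0.3, -0.2]
grip_width: 0.178
```

Run:
```python
from h import *
T,im=shot('w9');print(T[:3,3],np.degrees(np.arctan2(T[1,2],T[0,2])));cv2.imwrite('pics/w9b.png',cv2.convertScaleAbs(im,alpha=1.6))
z=cv2.convertScaleAbs(im[220:350,260:390],alpha=2);cv2.imwrite('pics/w9z.png',cv2.resize(z,None,fx=4.5,fy=4.5,interpolation=cv2.INTER_CUBIC))
s=robot.camera('side')[:,:,::-1];cv2.imwrite('pics/s9.png',cv2.resize(s[95:235,290:430],None,fx=4,fy=4,interpolation=cv2.INTER_CUBIC))
```

```text
[484.04564216  25.05452206 119.43554403] 89.86702895001764
```

View pics/w9b.png

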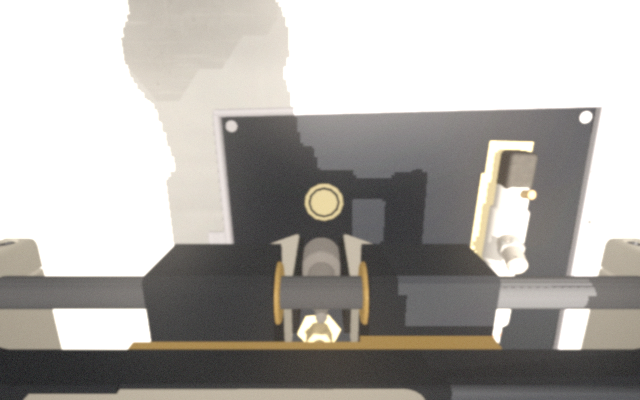

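View pics/w9z.png

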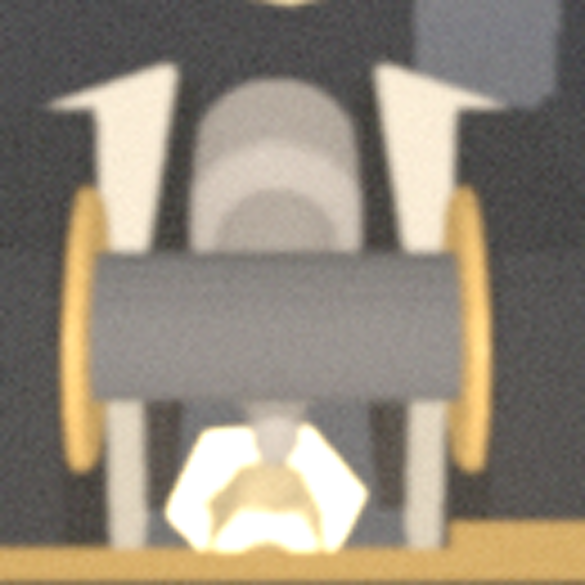

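View pics/s9.png

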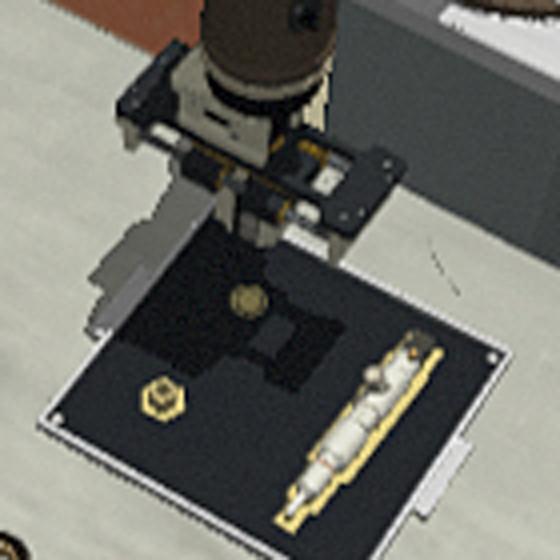

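Run:
```python
from h import *
T=np.load('pics/w9.npy');im=cv2.imread('pics/w9.png')
print(ray('wrist',[[321.6,237.3]],95.1,T)+[9,0,0]-T[:3,3],ray('wrist',[[321.8,321.5]],149.1,T)-T[:3,3])
m=cv2.inRange(cv2.cvtColor(im,cv2.COLOR_BGR2HSV),(15,50,60),(35,255,255))
m[235:]=0;m[:,400:]=0
for c in cv2.findContours(m,cv2.RETR_EXTERNAL,cv2.CHAIN_APPROX_NONE)[0]:
    if cv2.contourArea(c)<150:continue
    P=ray('wrist',c[:,0],6.6,T)[:,:2].astype(np.float32);print(cv2.minEnclosingCircle(P))
```

```text
[[ -0.48265728  -0.32025203 -24.33554403]] [[-0.52382726 -0.21719432 29.66445597]]
((482.84716796875, 26.04104232788086), 14.784863471984863)
```

Call:
send_rows --pt "0 0 0 -0.4 1 -10 5" --pt "0 0 0 -0.4 1.3 -30 5" --pt "0 0 0 -0.4 1.3 -50 5" --pt "0 0 0 -0.4 1.3 -68 5" --pt "0 0 0 -0.4 1.3 -79 5" --pt "0 0 0 -0.4 1.3 -84 5" --pt "0 0 0 -0.4 1.3 -86 5" --pt "0 0 0 -0.4 1.3 -87 5" --pt "0 0 0 -0.4 1.3 -87 5"

```text
clock: 21.55
tool_pos: [484.0, 26.1, 32.8]
ee_rot: [[0.0, -1.0, 0.003], [-0.003, 0.003, 1.0], [-1.0, -0.0, -0.003]]
contact_force: [-0.4, 0.3, -0.4]
grip_width: 0.182
```

Call:
send_rows --pt "0 0 0 -0.4 0 -1 5" --pt "0 0 0 -0.4 0 -2 5" --pt "0 0 0 -0.4 0 -2.8 5" --pt "0 0 0 -0.4 0 -2.8 5"

```text
clock: 21.95
tool_pos: [483.8, 26.2, 30.2]
ee_rot: [[0.001, -1.0, 0.003], [-0.002, 0.003, 1.0], [-1.0, -0.001, -0.002]]
contact_force: [0.0, 0.6, 2.1]
grip_width: 0.179
```

Call:
send_rows --pt "0 0 0 0 0 0 20" --pt "0 0 0 0 0 0 24" --pt "0 0 0 0 0 0 30" --pt "0 0 0 0 0 0 40" --pt "0 0 0 0 0 0 40" --pt "0 0 0 0 0 10 40" --pt "0 0 0 0 0 30 40" --pt "0 0 0 0 0 60 40" --pt "0 0 0 0 0 100 40" --pt "0 0 0 10 15 140 40" --pt "0 0 0 30 40 170 40" --pt "0 0 0 55 70 190 40" --pt "0 0 0 75 90 205 40" --pt "0 0 0 80 95 210 40" --pt "0 0 0 80 95 210 40" --pt "0 0 0 80 95 210 40" --pt "0 0 0 80 95 210 40"

```text
clock: 23.65
tool_pos: [562.6, 119.7, 239.5]
ee_rot: [[-0.001, -1.0, 0.005], [-0.003, 0.005, 1.0], [-1.0, 0.001, -0.003]]
contact_force: [-0.2, -0.1, -0.4]
grip_width: 0.438
```

Run:
```python
from h import *
T,im=shot('w10');print(T[:3,3])
cv2.imwrite('pics/w10b.png',cv2.resize(cv2.convertScaleAbs(im[0:250,130:500],alpha=1.2),None,fx=2.1,fy=2.1))
s=robot.camera('side')[:,:,::-1];cv2.imwrite('pics/s10.png',cv2.resize(s[140:245,300:420],None,fx=5,fy=5,interpolation=cv2.INTER_CUBIC))
t=robot.camera('top')[:,:,::-1];cv2.imwrite('pics/t10.png',t)
```

```text
[562.60149684 119.67639095 239.54956767]
```

View pics/w10b.png

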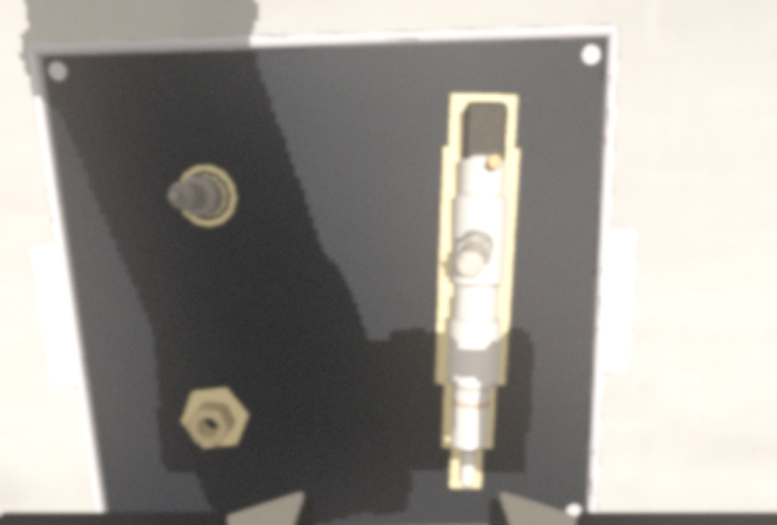

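View pics/s10.png

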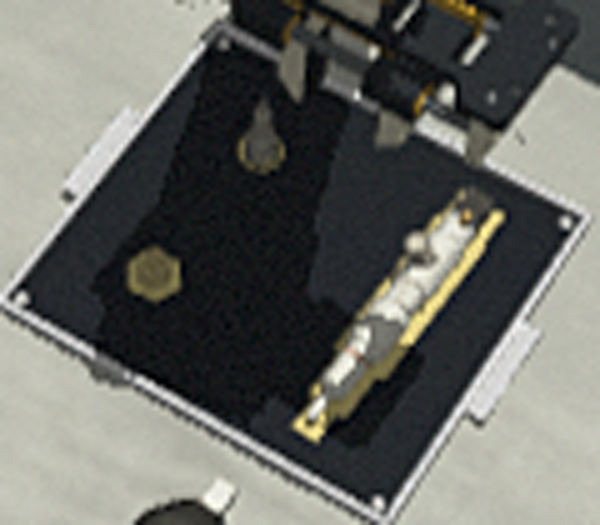

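Run:
```python
from h import *
T=np.load('pics/w10.npy')
f=lambda L,z:print(np.round(ray('wrist',np.array(L)/2.1+[130,0],z,T)[:,:2],1).tolist())
f([[484,93],[466,488]],6.6)       # mark ends
f([[486,102],[467,484]],20)   # injector ends
f([[476,220],[472,345]],18.5)
f([[214,419],[209,424],[208,196]],6.6) # hex mark centre
f([[209,425]],22)
f([[172,195]],60)
```

```text
[[439.2, 156.7], [631.5, 152.3]]
[[444.7, 156.3], [624.1, 151.5]]
[[495.0, 153.2], [553.3, 152.6]]
[[593.4, 22.4], [596.1, 19.6], [483.8, 27.4]]
[[592.1, 23.7]]
[[484.1, 26.3]]
```

Run:
```python
from cell import robot
print(robot.finish_job(), robot.sense()['clock'])
```

```text
the job is handed in; nothing more can be done
the job is handed in; nothing more can be done
```

I put the injector, brass nut and nozzle on their marks and handed the job in at about 24 s of the 72 s allowed. Each part was lowered until the wrist force showed contact before I released it. The job reports no verdict, so whether it passed is unknown.

The last wrist picture, taken from above the tray, gave these offsets from the mark centres:

| Part | Measured offset | Limit | Orientation |
|---|---|---|---|
| Injector | about 1 mm | 9 mm | stub up, nose at the narrow end |
| Brass nut | about 2 mm | 8 mm | flat, seen in the wrist and side pictures |
| Nozzle | about 1 mm | 8 mm | upright: tip over the mark centre |

- **Camera disagreement:** the fixed cameras disagreed with each other by about 2–5 mm on the marks and up to about 10 mm on the injector's ends. I used the wrist camera for both picking and placing, and it was consistent from view to view to within about 1–2 mm.
- **Bystanders:** I kept clear of the other things on the bench and felt no unexpected contact, but I did not measure their positions again at the end.
- **Clearance:** at hand-in the open gripper was clear, about 210 mm above the tray.

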